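# Check the open crate cell by touch, then stand the masking-film roll in it

### The job

The four-cell tape crate has two cells shut by wooden lids, one that holds a colourful tape roll, and one that looks empty. With shut fingers, press that open cell's white sprung floor well down to feel that nothing is in the way, then take the tall cream masking-film roll from the table and stand it upright in that cell, down on its floor. Leave the tape roll where it sits in its own cell.

Things in the scene. Friction and masses are not known exactly. Their poses are not given: they have to be found in the camera images.
- film_roll: Tall cream roll of masking film standing upright on the table: a cylinder 55 mm across and 93 mm high, 0.07 to 0.14 kg. Origin at the centre of its underside, z up along the roll. It is round: its yaw does not matter.
- open_cell: Empty cell of the crate, a fixed square blue box, 96 mm outside, 88 inside. Origin: centre of its underside, z up, x and y along its walls. Heights above it: rim 50 mm, top of the white sprung floor plate (84 mm square) at rest 17 mm. Three like cells stand against it in a 2 by 2 block, pitch 97 mm, any corner: two with wooden lids, one with the tape roll, all topping out at 55 mm.
- floor_plate (a joint): The sprung white floor plate of the open cell: 0 at rest, grows in m as it is pushed down, to 0.008. It starts to move at about 2.5 N and is fully down at about 6 N; it springs back up, and the film roll's weight does not push it down.
- tape_roll: Low yellow, red and blue tape roll, 73 mm across and 37 mm high, lying flat in its own cell of the crate. Origin at the centre of its underside. It stays there.
There are look-alikes about, which are no part of the job. Leave any purple look-alike of the tape_roll alone.

How it is judged:
By the outcome, as a careful person would: the job done as asked, in the order asked, and still so for the second after the job is handed in, with the robot touching nothing.
It also fails if it takes over 53 s, if anything falls off the work surface, if the arm or the gripper's body presses on something with over 40 N, if the wrist force passes 120 N, or if a joint passes its speed limit or range.

### The arm

A 7-joint arm with a two-finger parallel gripper is mounted at the origin on the work surface; the furniture and walls round the work are solid. World frame = base frame: x ahead of the robot, y to its left, z up, the work surface at z = 0. Lengths are in m, angles in rad, forces in N, time in s.
With the tool pointing down it reaches from about 0.425 to 1.025 m from the base axis. Payload 3.6 kg.
Tool frame: the origin (TCP) lies on the front face of the gripper's body, between the roots of the fingers; the fingertips stand 73 mm ahead of it and the grasp point (between the pads) lies 54 mm ahead of it (arm.grasp_offset is the distance from the TCP to the grasp point, in m); z points along the fingers, y is the direction in which the jaws open and shut (so a half turn about z gives the same grasp; the last joint's range is limited). The gripper opens to 85 mm and grips with 20 to 120 N. Pads are 22 mm wide; open, the fingers measure 114 mm over their backs; the gripper's body (76 mm by 85 mm) begins 54 mm behind the grasp point. The pads swing forward as they close: fully open they stand 13 mm farther back than shut.
Start: joints at [-1.288, 0.591, 0.048, 1.609, -0.033, 0.943, -0.034], TCP at [0.267, 0.674, 0.304] pointing down, gripper open.
Joint ranges: [-2.69, 2.69], [-0.47, 2.24], [-1.27, 1.36], [0.19, 2.51], [-1.53, 4.68], [0.08, 2.07], [-3.09, 3.09]. Speed limits (rad/s): [2.57, 2.57, 3.14, 3.14, 3.14, 3.14, 3.14].

### API

Orientations are given as [roll, pitch, yaw] about the fixed x, y, z axes, in that order (R = Rz(yaw) Ry(pitch) Rx(roll)).
In Python, from station import arm gives the robot as it stands. The module is installed in compiled form; this text tells all that it offers.
- The arm moves only by the tool move_arm, never from a script. Its argument "motion" is a list of rows, each an object with "delta_pos": the shift along the world's x, y, z in m, a list of three; "turn": the turn about the world's z in degrees; "claw": the finger opening in m, from 0 to 0.0854. In form: [{"delta_pos": [tx, ty, tz], "turn": turn, "claw": claw}, ...]. A call has 1 to 20 rows; each row shifts and turns the commanded pose from where the row before left it; what a row does not reach is not made up. A row lasts 1/10 s, in which the tool goes at most 50 mm and 8.59 degrees, less where a joint would pass 70% of its speed; a pose out of reach is approached as far as the arm can. A call with a gripper value outside its range is refused whole. The fingers move at their own pace and stop on an object; the grip force is fixed at half the most. Time passes only in rows, so rows that do not move let the fingers close. It gives the time, the measured TCP pose, the force and the opening at its end, in the units of the state.
- arm.get_state(): the state, without advancing time (a new reading comes with each control period).
- arm.capture(name): name is "scene" or "top" or "wrist"; returns the picture (400x640x3 uint8, blue, green, red); there is no depth.
- arm.camera_model(name): a dict with "fx", "fy", "cx", "cy" (pixels), "extrinsics" (4x4, takes a point from world to camera coordinates); the wrist camera has in their place "hand_eye" (4x4, takes a point from camera to tool coordinates, whose origin is the TCP and whose axes are the flange's). Camera axes: x right, y down, z forward; pixel columns grow to the right and rows downward; lengths in m; the calibration is good to about 2 mm. A picture is of the moment at which its call begins: read the wrist's pose just before it. camera_model takes no time and is no camera call.
- arm.finish_job(): hands the job in, once; it reports no verdict.
The state is a dict: "time_s": time; "joints": joint angles; "qvel": joint speeds; "joint_efforts": joint torques, N m; "tcp_pos": TCP position; "ee_rot": TCP orientation; "force": force on the tool from outside, world axes, zero at the start; "wrist_torque": the same for the moment, N m; "gripper_width": finger opening in m.
Only numpy, scipy, OpenCV 4.12 (cv2) and the standard library are available. Lean on these libraries where they do the work, as an engineer would, in place of code of your own. Each camera call takes 0.05 s, during which the arm holds its last target. There are 200 camera calls.

## Working session

There is one attempt and no reset: what is moved stays moved. The work goes in short steps, Python scripts to look and compute and a tool call to move; the robot and the scene stay as the last step left them, time stands still between calls to the robot, and variables do not carry over. Pictures are saved under pics/ and viewed, about 8 in all and at most 12, crops included, and the job is handed in when it is done.

Besides the shell and the picture viewer there is one more tool, called as a command line: name --argument value ..., lists and objects as JSON in quotes. move_arm: Moves the arm, as the interface text tells. Its arguments: {"type":"object","properties":{"motion":{"type":"array","items":{"type":"object","properties":{"delta_pos":{"type":"array","items":{"type":"number"}},"turn":{"type":"number"},"claw":{"type":"number"}}}}},"required":["motion"]}

```bash
mkdir -p pics; python3 - <<'E'
from station import arm
import cv2,numpy as np
s=arm.get_state();print({k:np.round(v,3).tolist() for k,v in s.items()})
for n in("scene","top"):
    cv2.imwrite(f"pics/{n}0.png",arm.capture(n))
for n in("scene","top","wrist"):print(n,{k:np.round(v,3).tolist() for k,v in arm.camera_model(n).items()})
E
```

```text
{'time_s': 0.0, 'joints': [-1.288, 0.592, 0.048, 1.61, -0.033, 0.943, -0.034], 'qvel': [0.0, 0.001, 0.001, -0.0, -0.002, -0.003, -0.001], 'joint_efforts': [-0.0, -54.869, 1.546, -19.813, 0.009, 0.009, 0.0], 'tcp_pos': [0.267, 0.674, 0.303], 'ee_rot': [-3.139, 0.0, 2.765], 'force': [0.437, -0.185, 0.781], 'wrist_torque': [-0.036, 0.055, 0.041], 'gripper_width': 0.085}
scene {'fx': 478.207, 'fy': 478.207, 'cx': 315.171, 'cy': 191.106, 'extrinsics': [[-0.783, -0.622, 0.016, 0.274], [-0.255, 0.298, -0.92, 0.157], [0.568, -0.724, -0.392, 1.025], [0.0, 0.0, 0.0, 1.0]]}
top {'fx': 464.082, 'fy': 464.082, 'cx': 315.365, 'cy': 192.388, 'extrinsics': [[-0.022, -1.0, 0.017, -0.051], [-0.99, 0.02, -0.141, 0.386], [0.14, -0.02, -0.99, 1.105], [0.0, 0.0, 0.0, 1.0]]}
wrist {'fx': 317.359, 'fy': 317.359, 'cx': 317.247, 'cy': 200.188, 'hand_eye': [[0.0, -0.946, -0.323, 0.084], [1.0, 0.0, 0.0, 0.0], [-0.0, -0.323, 0.946, -0.071], [0.0, 0.0, 0.0, 1.0]]}
```

View pics/top0.png

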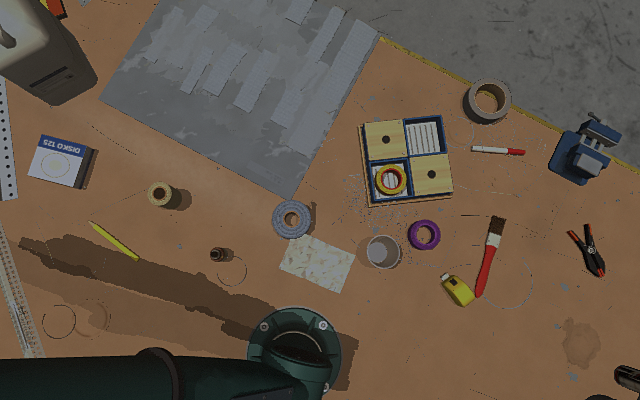

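View pics/scene0.png

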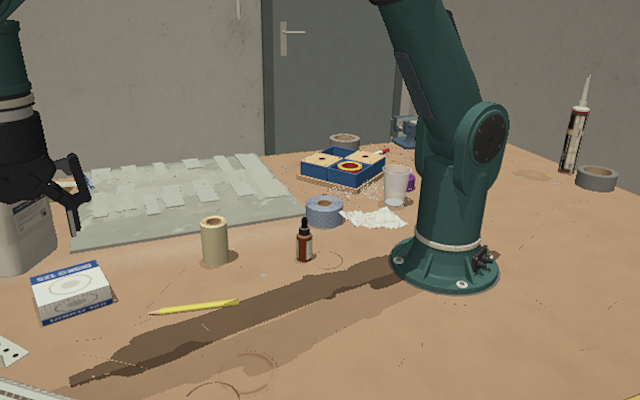

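The top view shows the film roll at about (160,194) and the crate around (406,160). The open cell, with its white slatted floor, is at about (424,135), the tape roll at (391,180), and the purple decoy at (424,235). I'll zoom in for corner accuracy.

```bash
python3 - <<'E'
import cv2,numpy as np
t=cv2.imread("pics/top0.png");s=cv2.imread("pics/scene0.png")
a=cv2.resize(t[105:215,350:465],None,fx=5,fy=5,interpolation=cv2.INTER_CUBIC)
b=cv2.resize(t[170:220,135:195],None,fx=5,fy=5,interpolation=cv2.INTER_CUBIC)[:,:215]
c=cv2.resize(s[210:270,195:238],None,fx=5,fy=5,interpolation=cv2.INTER_CUBIC)
o=np.zeros((560,795,3),np.uint8);o[:550,:575]=a;o[:250,580:795]=b;o[255:555,580:795]=c
cv2.imwrite("pics/crop.png",o)
E
```

```text
(no output)
```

View pics/crop.png

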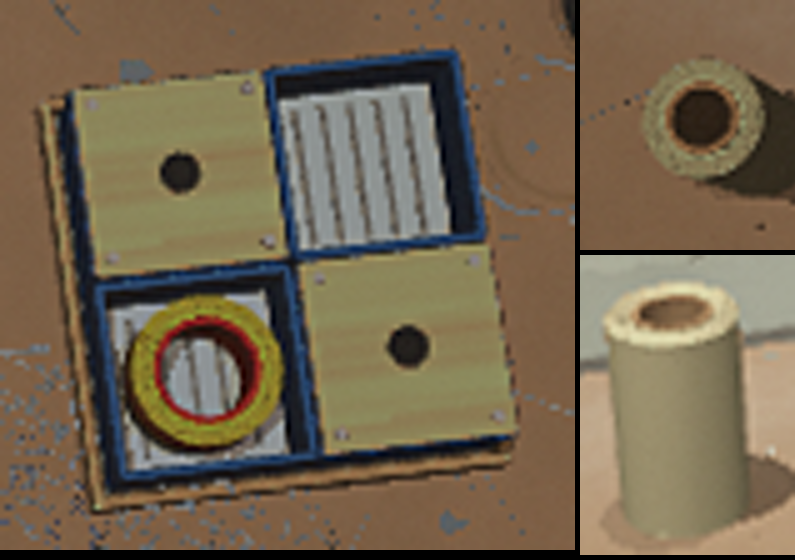

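```bash
cat >h.py <<'E'
from station import arm
import numpy as np
from scipy.optimize import least_squares
def proj(n,P):
    m=arm.camera_model(n);E=np.array(m["extrinsics"]);c=np.atleast_2d(P)@E[:3,:3].T+E[:3,3]
    return np.c_[m["fx"]*c[:,0]/c[:,2]+m["cx"],m["fy"]*c[:,1]/c[:,2]+m["cy"]]
def ray(n,uv,z):
    m=arm.camera_model(n);E=np.array(m["extrinsics"]);R=E[:3,:3].T;o=-R@E[:3,3]
    d=R@np.array([(uv[0]-m["cx"])/m["fx"],(uv[1]-m["cy"])/m["fy"],1]);return o+d*(z-o[2])/d[2]
E
python3 - <<'E'
from h import *
pt=np.array([159.6,193.6]);ps=np.array([213.4,221.6])
print("top@.093",ray("top",pt,.093),"scene",ray("scene",ps,.093))
r=least_squares(lambda p:np.r_[proj("top",p)[0]-pt,proj("scene",p)[0]-ps],[.4,.3,.09]);print("tri",r.x,r.fun)
c=np.array([[268,70],[458,52],[486,242],[293,256]])/5+[350,105]
sq=.048*np.array([[1,1],[1,-1],[-1,-1],[-1,1]])
def sqp(p):
    C,S=np.cos(p[3]),np.sin(p[3]);return np.c_[sq@np.array([[C,S],[-S,C]])+p[:2],np.full(4,p[2])]
f=lambda p:(proj("top",sqp(p))-c).ravel()
r=least_squares(f,[.6,-.3,.06,0]);print("free z",r.x,r.fun.round(1))
for z in(.05,.06,.07):
    r=least_squares(lambda p:f([p[0],p[1],z,p[2]]),[.6,-.3,0]);print(z,r.x,np.degrees(r.x[2]),r.cost)
    p=[*r.x[:2],z,r.x[2]];print(proj("scene",sqp(p)).round(1).tolist())
# floor plate corners in image
for uv in [(278,100),(432,83),(450,235),(300,248)]: print(ray("top",np.array(uv)/5+[350,105],.027).round(4))
E
python3 - <<'E'
import cv2
s=cv2.imread("pics/scene0.png");cv2.imwrite("pics/crop2.png",cv2.resize(s[135:200,290:395],None,fx=7,fy=7,interpolation=cv2.INTER_CUBIC))
E
```

```text
top@.093 [0.37953595 0.29827941 0.093     ] scene [0.3826223  0.29966585 0.093     ]
tri [0.38084421 0.29942863 0.09305124] [-0.49894346 -0.55997572  0.65667879  0.18906289]
free z [ 0.5189762  -0.33396825  0.0365829   0.07451133] [ 0.1 -0.1  0.2  0.1 -0.2 -0.4 -0.1  0.4]
0.05 [ 0.51545687 -0.33038378  0.07451054] 4.269139740836104 0.40901080474437534
[[318.4, 155.1], [334.4, 147.7], [359.5, 153.2], [344.2, 161.1]]
0.06 [ 0.51283407 -0.32771224  0.07450994] 4.269105144152593 0.8660048970553218
[[318.6, 152.5], [334.6, 145.2], [359.9, 150.6], [344.5, 158.5]]
0.07 [ 0.51021147 -0.32504073  0.07450931] 4.269068936072205 1.590511418132789
[[318.8, 149.9], [334.9, 142.6], [360.2, 148.0], [344.8, 155.8]]
[ 0.5504 -0.2887  0.027 ]
[ 0.5578 -0.3666  0.027 ]
[ 0.4797 -0.371   0.027 ]
[ 0.4745 -0.2959  0.027 ]
```

View pics/crop2.png

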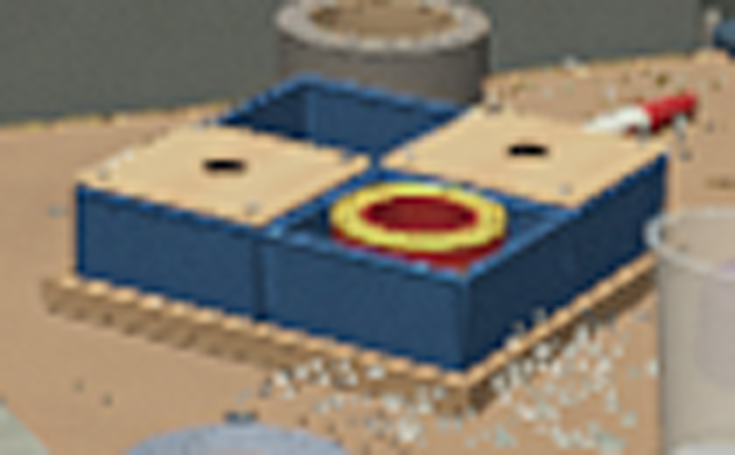

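Triangulation puts the roll at (0.381, 0.299), with its top at 0.093 as expected. In the scene view the rim corners at (334,146) and (343.6,158.6) give a rim height of about 0.058. That puts the cell at (0.513, -0.328), yaw 4.3°, with its base about 8 mm up on a board. Next I shut the fingers and travel to above the cell.

move_arm --motion '[{"delta_pos": [0.015, -0.042, 0], "turn": 0, "claw": 0}, {"delta_pos": [0.015, -0.042, 0], "turn": 0, "claw": 0}, {"delta_pos": [0.015, -0.042, 0], "turn": 0, "claw": 0}, {"delta_pos": [0.015, -0.042, 0], "turn": 0, "claw": 0}, {"delta_pos": [0.015, -0.042, 0], "turn": 0, "claw": 0}, {"delta_pos": [0.015, -0.042, 0], "turn": 0, "claw": 0}, {"delta_pos": [0.015, -0.042, 0], "turn": 0, "claw": 0}, {"delta_pos": [0.015, -0.042, 0], "turn": 0, "claw": 0}, {"delta_pos": [0.015, -0.042, 0], "turn": 0, "claw": 0}, {"delta_pos": [0.015, -0.042, 0], "turn": 0, "claw": 0}, {"delta_pos": [0.014, -0.042, 0], "turn": 0, "claw": 0}, {"delta_pos": [0.014, -0.042, 0], "turn": 0, "claw": 0}, {"delta_pos": [0.014, -0.042, 0], "turn": 0, "claw": 0}, {"delta_pos": [0.014, -0.042, 0], "turn": 0, "claw": 0}, {"delta_pos": [0.014, -0.042, 0], "turn": 0, "claw": 0}, {"delta_pos": [0.014, -0.042, 0], "turn": 0, "claw": 0}]'

```text
time_s: 1.7
tcp_pos: [0.5008, 0.0004, 0.3038]
ee_rot: [-3.142, -0.0, 2.765]
force: [0.7, -0.6, -0.1]
gripper_width: 0.0002
```

move_arm --motion '[{"delta_pos": [0.0015, -0.041, 0], "turn": 0, "claw": 0}, {"delta_pos": [0.0015, -0.041, 0], "turn": 0, "claw": 0}, {"delta_pos": [0.0015, -0.041, 0], "turn": 0, "claw": 0}, {"delta_pos": [0.0015, -0.041, -0.01], "turn": 0, "claw": 0}, {"delta_pos": [0.0015, -0.041, -0.02], "turn": 0, "claw": 0}, {"delta_pos": [0.0015, -0.041, -0.02], "turn": 0, "claw": 0}, {"delta_pos": [0.0015, -0.041, -0.02], "turn": 0, "claw": 0}, {"delta_pos": [0.0015, -0.041, -0.02], "turn": 0, "claw": 0}, {"delta_pos": [0, 0, 0], "turn": 0, "claw": 0}, {"delta_pos": [0, 0, 0], "turn": 0, "claw": 0}]'

```text
time_s: 2.7
tcp_pos: [0.5118, -0.3268, 0.2128]
ee_rot: [-3.142, -0.002, 2.762]
force: [-0.2, 0.4, -0.8]
gripper_width: 0.0
```

```bash
cat >>h.py <<'E'
from scipy.spatial.transform import Rotation as Ro
def wcam(s):
    T=np.eye(4);T[:3,:3]=Ro.from_euler("xyz",s["ee_rot"]).as_matrix();T[:3,3]=s["tcp_pos"]
    m=arm.camera_model("wrist");return T@np.array(m["hand_eye"]),m
def wproj(s,P):
    T,m=wcam(s);c=(np.atleast_2d(P)-T[:3,3])@T[:3,:3];return np.c_[m["fx"]*c[:,0]/c[:,2]+m["cx"],m["fy"]*c[:,1]/c[:,2]+m["cy"]]
E
python3 - <<'E'
from h import *;import cv2
s=arm.get_state();im=arm.capture("wrist");print(s["tcp_pos"],s["force"])
def sq(h,z):
    a=.0745;q=h*np.array([[1,1],[1,-1],[-1,-1],[-1,1]])@np.array([[np.cos(a),np.sin(a)],[-np.sin(a),np.cos(a)]]);return np.c_[q+[.513,-.328],np.full(4,z)]
for h,z,c in((.048,.058,(0,0,255)),(.042,.025,(0,255,0))):
    p=wproj(s,sq(h,z));print(p.round(0).tolist());cv2.polylines(im,[p.round().astype(int)],True,c,1)
cv2.imwrite("pics/w1.png",im)
E
```

```text
[ 0.51176203 -0.32683176  0.21282879] [-0.16363356  0.36874468 -0.81107827]
[[398.0, 238.0], [289.0, 284.0], [229.0, 184.0], [347.0, 125.0]]
[[380.0, 219.0], [295.0, 256.0], [249.0, 176.0], [340.0, 132.0]]
```

View pics/w1.png

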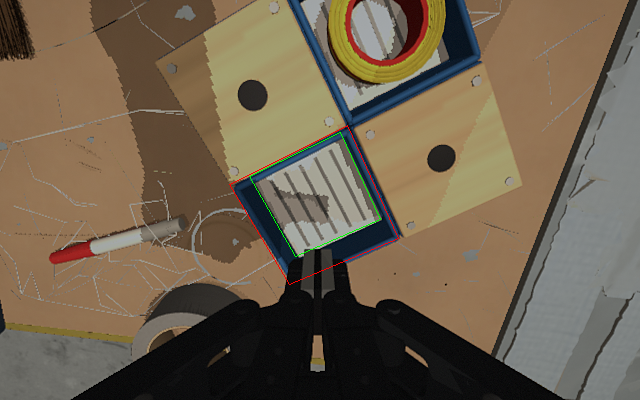

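The projected rim (red) and plate (green) lie on the cell, centred near (315,205), so the pose is confirmed. No object can be seen in the cell. I'll descend and press gently.

move_arm --motion '[{"delta_pos": [0.001, -0.001, -0.02], "turn": 0, "claw": 0}, {"delta_pos": [0, 0, -0.03], "turn": 0, "claw": 0}, {"delta_pos": [0, 0, -0.03], "turn": 0, "claw": 0}, {"delta_pos": [0, 0, -0.02], "turn": 0, "claw": 0}, {"delta_pos": [0, 0, -0.007], "turn": 0, "claw": 0}, {"delta_pos": [0, 0, 0], "turn": 0, "claw": 0}, {"delta_pos": [0, 0, -0.003], "turn": 0, "claw": 0}, {"delta_pos": [0, 0, -0.002], "turn": 0, "claw": 0}, {"delta_pos": [0, 0, -0.002], "turn": 0, "claw": 0}, {"delta_pos": [0, 0, 0], "turn": 0, "claw": 0}]'

```text
time_s: 3.75
tcp_pos: [0.5139, -0.3269, 0.1003]
ee_rot: [-3.142, 0.001, 2.765]
force: [-0.3, -0.0, -0.2]
gripper_width: 0.0001
```

move_arm --motion '[{"delta_pos": [0, 0, -0.002], "turn": 0, "claw": 0}, {"delta_pos": [0, 0, -0.002], "turn": 0, "claw": 0}, {"delta_pos": [0, 0, -0.002], "turn": 0, "claw": 0}, {"delta_pos": [0, 0, 0], "turn": 0, "claw": 0}]'

```text
time_s: 4.15
tcp_pos: [0.5138, -0.327, 0.0939]
ee_rot: [-3.142, 0.0, 2.765]
force: [-0.3, 0.1, 1.9]
gripper_width: 0.0001
```

move_arm --motion '[{"delta_pos": [0, 0, -0.002], "turn": 0, "claw": 0}, {"delta_pos": [0, 0, -0.002], "turn": 0, "claw": 0}, {"delta_pos": [0, 0, 0], "turn": 0, "claw": 0}, {"delta_pos": [0, 0, 0], "turn": 0, "claw": 0}]'

```text
time_s: 4.55
tcp_pos: [0.5138, -0.3269, 0.09]
ee_rot: [-3.142, 0.0, 2.765]
force: [0.8, 0.1, 4.4]
gripper_width: 0.0004
```

move_arm --motion '[{"delta_pos": [0, 0, -0.002], "turn": 0, "claw": 0}, {"delta_pos": [0, 0, 0], "turn": 0, "claw": 0}, {"delta_pos": [0, 0, 0], "turn": 0, "claw": 0}]'

```text
time_s: 4.85
tcp_pos: [0.5138, -0.3269, 0.0881]
ee_rot: [-3.142, 0.0, 2.765]
force: [-0.6, 0.1, 4.5]
gripper_width: -0.0002
```

move_arm --motion '[{"delta_pos": [0, 0, -0.002], "turn": 0, "claw": 0}, {"delta_pos": [0, 0, 0], "turn": 0, "claw": 0}, {"delta_pos": [0, 0, 0], "turn": 0, "claw": 0}]'

```text
time_s: 5.15
tcp_pos: [0.5138, -0.327, 0.0876]
ee_rot: [3.141, 0.0, 2.765]
force: [-1.9, 1.3, 15.6]
gripper_width: -0.0001
```

move_arm --motion '[{"delta_pos": [0, 0, -0.001], "turn": 0, "claw": 0}, {"delta_pos": [0, 0, 0], "turn": 0, "claw": 0}, {"delta_pos": [0, 0, 0], "turn": 0, "claw": 0}]'

```text
time_s: 5.45
tcp_pos: [0.5138, -0.327, 0.0875]
ee_rot: [3.141, 0.0, 2.764]
force: [-5.0, 3.8, 21.6]
gripper_width: 0.0001
```

The plate stopped dead at TCP z 0.0875 with about 20 N. Contact was near 0.0955, so it moved its full 8 mm with nothing in the way. Now I lift and go to the roll.

move_arm --motion '[{"delta_pos": [0, 0, 0.03], "turn": 0, "claw": 0}, {"delta_pos": [0, 0, 0.045], "turn": 0, "claw": 0}, {"delta_pos": [0, 0, 0.045], "turn": 0, "claw": 0}, {"delta_pos": [0, 0, 0.045], "turn": 0, "claw": 0.085}, {"delta_pos": [0, 0.02, 0.04], "turn": 0, "claw": 0.085}, {"delta_pos": [-0.001, 0.044, 0], "turn": 0, "claw": 0.085}, {"delta_pos": [-0.002, 0.044, 0], "turn": 0, "claw": 0.085}, {"delta_pos": [-0.002, 0.044, 0], "turn": 0, "claw": 0.085}, {"delta_pos": [-0.002, 0.044, 0], "turn": 0, "claw": 0.085}, {"delta_pos": [-0.002, 0.044, 0], "turn": 0, "claw": 0.085}, {"delta_pos": [-0.002, 0.044, 0], "turn": 0, "claw": 0.085}, {"delta_pos": [-0.003, 0.043, 0], "turn": 0, "claw": 0.085}, {"delta_pos": [-0.017, 0.043, 0], "turn": 0, "claw": 0.085}, {"delta_pos": [-0.017, 0.043, 0], "turn": 0, "claw": 0.085}, {"delta_pos": [-0.017, 0.043, 0], "turn": 0, "claw": 0.085}, {"delta_pos": [-0.017, 0.043, 0], "turn": 0, "claw": 0.085}, {"delta_pos": [-0.017, 0.043, 0], "turn": 0, "claw": 0.085}, {"delta_pos": [-0.017, 0.043, 0], "turn": 0, "claw": 0.085}, {"delta_pos": [-0.017, 0.041, -0.02], "turn": 0, "claw": 0.085}, {"delta_pos": [0, 0, 0], "turn": 0, "claw": 0.085}]'

```text
time_s: 7.45
tcp_pos: [0.3768, 0.3052, 0.2681]
ee_rot: [3.142, -0.003, 2.777]
force: [-0.2, -0.3, -0.2]
gripper_width: 0.085
```

move_arm --motion '[{"delta_pos": [0, 0, 0], "turn": 0, "claw": 0.085}, {"delta_pos": [0, 0, 0], "turn": 0, "claw": 0.085}]'

```text
time_s: 7.65
tcp_pos: [0.3811, 0.2978, 0.2697]
ee_rot: [-3.14, 0.0, 2.763]
force: [1.0, -1.3, -0.4]
gripper_width: 0.0847
```

```bash
python3 - <<'E'
from h import *;import cv2
s=arm.get_state();im=arm.capture("wrist");print(s["tcp_pos"],s["ee_rot"],s["joints"])
t=np.linspace(0,6.28,40);c=np.c_[.381+.0275*np.cos(t),.299+.0275*np.sin(t),0*t+.093]
p=wproj(s,c);print(p.mean(0));cv2.polylines(im,[p.round().astype(int)],True,(0,0,255),1)
c[:,2]=0;cv2.polylines(im,[wproj(s,c).round().astype(int)],True,(0,255,0),1)
cv2.imwrite("pics/w2.png",im)
E
```

```text
[0.38107132 0.29781189 0.26967353] [-3.14032147e+00  1.92658940e-04  2.76310447e+00] [-0.84199999  0.34356499  0.10670764  2.17613849 -0.06005904  0.62561158
  0.49956476]
[318.43691971 199.4236572 ]
```

View pics/w2.png

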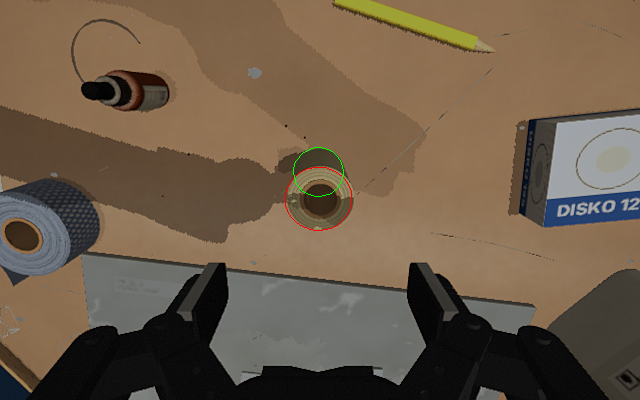

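The roll's top, centred at about (319,199), fills the predicted circle, so its position is confirmed. Nothing stands near the fingers. I'll descend and grip.

move_arm --motion '[{"delta_pos": [0, 0.001, -0.02], "turn": 0, "claw": 0.085}, {"delta_pos": [0, 0, -0.03], "turn": 0, "claw": 0.085}, {"delta_pos": [0, 0, -0.03], "turn": 0, "claw": 0.085}, {"delta_pos": [0, 0, -0.03], "turn": 0, "claw": 0.085}, {"delta_pos": [0, 0, -0.02], "turn": 0, "claw": 0.085}, {"delta_pos": [0, 0, -0.014], "turn": 0, "claw": 0.085}, {"delta_pos": [0, 0, 0], "turn": 0, "claw": 0.085}, {"delta_pos": [0, 0, 0], "turn": 0, "claw": 0.06}, {"delta_pos": [0, 0, 0], "turn": 0, "claw": 0.06}, {"delta_pos": [0, 0, 0], "turn": 0, "claw": 0.04}, {"delta_pos": [0, 0, 0], "turn": 0, "claw": 0.04}, {"delta_pos": [0, 0, 0], "turn": 0, "claw": 0.04}, {"delta_pos": [0, 0, 0], "turn": 0, "claw": 0.04}, {"delta_pos": [0, 0, 0], "turn": 0, "claw": 0.04}]'

```text
time_s: 9.1
tcp_pos: [0.3815, 0.3001, 0.1272]
ee_rot: [3.14, 0.001, 2.764]
force: [-0.4, -0.7, 6.9]
gripper_width: 0.0539
```

move_arm --motion '[{"delta_pos": [0, 0, 0.01], "turn": 0, "claw": 0.04}, {"delta_pos": [0, 0, 0.02], "turn": 0, "claw": 0.04}, {"delta_pos": [0, 0, 0.03], "turn": 0, "claw": 0.04}, {"delta_pos": [0, 0, 0.03], "turn": 0, "claw": 0.04}, {"delta_pos": [0, 0, 0.03], "turn": 0, "claw": 0.04}, {"delta_pos": [0, 0, 0.03], "turn": 0, "claw": 0.04}, {"delta_pos": [0, 0, 0], "turn": 0, "claw": 0.04}, {"delta_pos": [0, 0, 0], "turn": 0, "claw": 0.04}]'

```text
time_s: 9.9
tcp_pos: [0.3805, 0.3001, 0.2768]
ee_rot: [3.14, 0.001, 2.765]
force: [-0.5, -0.6, -1.3]
gripper_width: 0.0539
```

```bash
python3 - <<'E'
from h import *;import cv2
s=arm.get_state();print(s["tcp_pos"],s["force"],s["gripper_width"])
a=cv2.resize(arm.capture("wrist"),(400,250));b=arm.capture("scene");b=cv2.resize(b[60:310,30:430],None,fx=1,fy=1)
cv2.imwrite("pics/w3.png",np.hstack([a,b]))
p=s["tcp_pos"];print(proj("scene",[[p[0],p[1],p[2]-.127],[p[0],p[1],p[2]-.034]])-[30,60]+[400,0])
E
```

```text
[0.38053127 0.30012899 0.2767925 ] [-0.5135468  -0.63538774 -1.34064052] 0.05388349844103681
[[582.0034545  136.81040966]
 [578.70881998  93.00374709]]
```

View pics/w3.png

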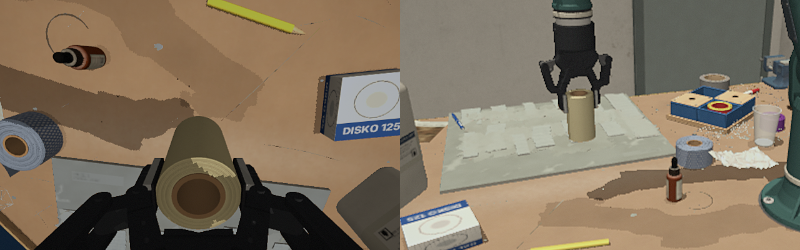

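The roll is held upright and clear of the table. I'll carry it above the cell.

move_arm --motion '[{"delta_pos": [0.008, -0.02, 0], "turn": 0, "claw": 0.04}, {"delta_pos": [0.014, -0.035, 0], "turn": 0, "claw": 0.04}, {"delta_pos": [0.014, -0.035, 0], "turn": 0, "claw": 0.04}, {"delta_pos": [0.014, -0.035, 0], "turn": 0, "claw": 0.04}, {"delta_pos": [0.014, -0.035, 0], "turn": 0, "claw": 0.04}, {"delta_pos": [0.014, -0.035, 0], "turn": 0, "claw": 0.04}, {"delta_pos": [0.014, -0.035, 0], "turn": 0, "claw": 0.04}, {"delta_pos": [0.014, -0.035, 0], "turn": 0, "claw": 0.04}, {"delta_pos": [0.003, -0.035, 0], "turn": 0, "claw": 0.04}, {"delta_pos": [0.003, -0.035, 0], "turn": 0, "claw": 0.04}, {"delta_pos": [0.003, -0.035, 0], "turn": 0, "claw": 0.04}, {"delta_pos": [0.003, -0.035, 0], "turn": 0, "claw": 0.04}, {"delta_pos": [0.003, -0.035, 0], "turn": 0, "claw": 0.04}, {"delta_pos": [0.003, -0.035, 0], "turn": 0, "claw": 0.04}, {"delta_pos": [0.003, -0.035, 0], "turn": 0, "claw": 0.04}, {"delta_pos": [0.003, -0.035, 0], "turn": 0, "claw": 0.04}, {"delta_pos": [0.003, -0.035, 0], "turn": 0, "claw": 0.04}, {"delta_pos": [0, -0.033, 0], "turn": 0, "claw": 0.04}, {"delta_pos": [0, -0.015, 0], "turn": 0, "claw": 0.04}, {"delta_pos": [0, 0, 0], "turn": 0, "claw": 0.04}]'

```text
time_s: 12.0
tcp_pos: [0.5125, -0.33, 0.2746]
ee_rot: [-3.141, -0.002, 2.761]
force: [0.6, 0.1, -0.5]
gripper_width: 0.0541
```

move_arm --motion '[{"delta_pos": [0, 0, 0], "turn": 0, "claw": 0.04}]'

```text
time_s: 12.1
tcp_pos: [0.5135, -0.3259, 0.2748]
ee_rot: [3.14, -0.003, 2.766]
force: [0.4, 1.2, -0.6]
gripper_width: 0.0542
```

move_arm --motion '[{"delta_pos": [0, -0.001, -0.02], "turn": 0, "claw": 0.04}, {"delta_pos": [0, 0, -0.02], "turn": 0, "claw": 0.04}, {"delta_pos": [0, 0, -0.02], "turn": 0, "claw": 0.04}, {"delta_pos": [0, 0, -0.02], "turn": 0, "claw": 0.04}, {"delta_pos": [0, 0, -0.02], "turn": 0, "claw": 0.04}, {"delta_pos": [0, 0, -0.012], "turn": 0, "claw": 0.04}, {"delta_pos": [0, 0, -0.008], "turn": 0, "claw": 0.04}, {"delta_pos": [0, 0, 0], "turn": 0, "claw": 0.04}, {"delta_pos": [0, 0, -0.002], "turn": 0, "claw": 0.04}, {"delta_pos": [0, 0, -0.002], "turn": 0, "claw": 0.04}, {"delta_pos": [0, 0, 0], "turn": 0, "claw": 0.04}]'

```text
time_s: 13.2
tcp_pos: [0.5139, -0.329, 0.1524]
ee_rot: [-3.142, 0.001, 2.765]
force: [-0.4, 0.4, -1.4]
gripper_width: 0.0541
```

move_arm --motion '[{"delta_pos": [0, 0, -0.002], "turn": 0, "claw": 0.04}, {"delta_pos": [0, 0, -0.001], "turn": 0, "claw": 0.04}, {"delta_pos": [0, 0, 0], "turn": 0, "claw": 0.04}, {"delta_pos": [0, 0, 0], "turn": 0, "claw": 0.04}]'

```text
time_s: 13.6
tcp_pos: [0.514, -0.3292, 0.1493]
ee_rot: [-3.141, 0.001, 2.765]
force: [-0.4, 0.6, 1.6]
gripper_width: 0.0544
```

Contact shows: force went from -1.4 to +1.6 N at the expected height. I release gently and rise.

move_arm --motion '[{"delta_pos": [0, 0, 0], "turn": 0, "claw": 0.06}, {"delta_pos": [0, 0, 0], "turn": 0, "claw": 0.065}, {"delta_pos": [0, 0, 0], "turn": 0, "claw": 0.075}, {"delta_pos": [0, 0, 0], "turn": 0, "claw": 0.08}, {"delta_pos": [0, 0, 0], "turn": 0, "claw": 0.08}, {"delta_pos": [0, 0, 0.01], "turn": 0, "claw": 0.08}, {"delta_pos": [0, 0, 0.02], "turn": 0, "claw": 0.08}, {"delta_pos": [0, 0, 0.04], "turn": 0, "claw": 0.08}, {"delta_pos": [0, 0, 0.04], "turn": 0, "claw": 0.08}, {"delta_pos": [0, 0, 0.04], "turn": 0, "claw": 0.08}, {"delta_pos": [0, 0, 0], "turn": 0, "claw": 0.08}, {"delta_pos": [0, 0, 0], "turn": 0, "claw": 0.08}]'

```text
time_s: 14.8
tcp_pos: [0.5141, -0.3291, 0.3008]
ee_rot: [-3.141, 0.003, 2.765]
force: [-1.2, -0.5, -0.9]
gripper_width: 0.0799
```

```bash
python3 - <<'E'
from h import *;import cv2
s=arm.get_state();print(s["tcp_pos"],s["force"],s["gripper_width"],s["time_s"])
a=arm.capture("wrist");b=arm.capture("scene")
t=np.linspace(0,6.28,40);c=np.c_[.514+.0275*np.cos(t),-.329+.0275*np.sin(t),0*t+.1155]
cv2.polylines(a,[wproj(s,c).round().astype(int)],True,(0,0,255),1)
a=cv2.resize(a,(480,300));b=cv2.resize(b[120:200,290:370],(300,300),interpolation=cv2.INTER_CUBIC)
cv2.imwrite("pics/w4.png",np.hstack([a,b]))
for z in(.0225,.1155):print((proj("scene",[.514,-.329,z])-[290,120])*300/80+[480,0])
E
```

```text
[ 0.5140985  -0.32909108  0.3007725 ] [-1.15298971 -0.48720835 -0.86168352] 0.07985708566884682 14.8
[[663.3774885  159.05030671]]
[[667.26063509  54.87173346]]
```

View pics/w4.png

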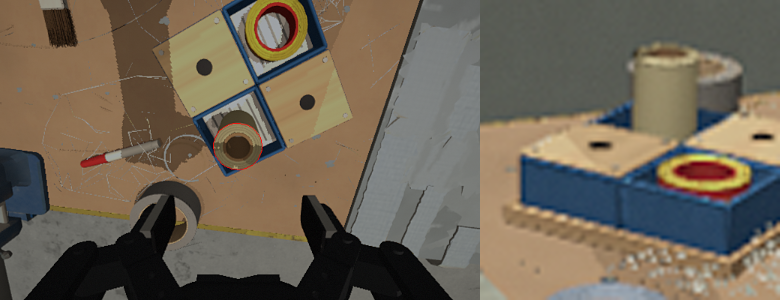

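The roll stands upright in the open cell. Its top matches the predicted circle in the wrist view at (238,147) and the predicted (667,55) in the scene crop. The tape roll is still in its own cell, and the gripper is clear. I'll hand the job in.

```bash
python3 -c "from station import arm;print(arm.finish_job())"
```

```text
the job is handed in; nothing more can be done
None
```

The film roll now stands upright in the open cell, down on its floor, and I handed the job in at about 15 s of the 53 s allowed.

- **Floor press:** with the fingers shut I pushed the white floor plate down its full 8 mm or so. It moved smoothly at 2 to 4.5 N, then hit a hard stop; force there reached about 22 N. Nothing was in the way.
- **Placing the roll:** I gripped the roll (opening read 54 mm against its 55 mm) and lowered it until the force showed contact at the expected height. Then I released it and backed the gripper off.
- **Last checks:** the wrist and scene pictures both show the roll upright at its predicted position and height. The tape roll is still in its own cell, and the gripper is about 15 cm above its release height, touching nothing.

No check failed. The only disagreement was in how high the crate sits: the cameras suggested its underside is about 8 mm above the table, while touch suggested about 5.5 mm. I went by touch when lowering the roll.

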